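# Free the seized spindle clamp of the bag roll

## Robot

A 6-joint arm with a two-finger parallel gripper is mounted at the origin on the work surface. World frame = base frame: x ahead of the robot, y to its left, z up, the work surface at z = 0. Lengths are in mm, angles in degrees, forces in N, time in s.
With the tool pointing down it reaches from about 375 to 975 mm from the base axis. Payload 3.8 kg.
Tool frame: the origin (TCP) lies between the finger pads; the fingertips stand 19 mm ahead of it and the grasp point (between the pads) is the TCP (r.tcp_to_tips is the distance from the TCP to the fingertips, in mm); z points along the fingers, y is the line along which they close (so a half turn about z gives the same grasp; the last joint's range is limited). The gripper opens to 88 mm and grips with 3 to 60 N. Pads are 18 mm wide; open, the fingers measure 123 mm over their backs; the gripper's body (75 mm by 187 mm) begins 45 mm behind the grasp point.
Start: joints at [-72.244, 15.12, 91.902, -0, 72.978, -2.114], TCP at [229.42, -634.81, 223.206] pointing down, gripper open.
Joint ranges: [-150.88, 150.88], [-54.13, 125.18], [17.81, 147.31], [-75.09, 255.09], [0, 152.58], [-146.25, 146.25]. Speed limits (degrees/s): [147.25, 147.25, 180, 180, 180, 180].

## Interface

Orientations are given as [roll, pitch, yaw] about the fixed x, y, z axes, in that order (R = Rz(yaw) Ry(pitch) Rx(roll)).
In Python, from workcell import r gives the robot as it stands. The module is installed in compiled form; this text tells all that it offers.
- The arm moves only by the tool apply_moves, never from a script. Its argument "increments" is a list that holds one entry, the list of rows, each a list of 4 numbers: the shift along the world's x, y, z in cm, then the turn about the world's z in degrees. In form: [[[dx, dy, dz, spin], ...]]. A call has 1 to 8 rows; each row is the pose to reach, as a shift and turn from the pose commanded when the call began; what a row does not reach only later rows make up. A row lasts 1/10 s, in which the tool goes at most 50 mm and 8.59 degrees, less where a joint would pass 70% of its speed; a pose out of reach is approached as far as the arm can. A call with a gripper value outside its range is refused whole. "claw" is the closure in counts, from 0 (fully open) to 255 (shut), set as the call begins (left out, the last holds). The fingers move at their own pace and stop on an object; the grip force is fixed at half the most. Time passes only in rows, so rows that repeat a pose let the fingers close. It gives the time, the measured TCP pose, the force, the opening and the grip force at its end, in the units of the state.
- r.get_obs(): the state, without advancing time (a new reading comes with each control period).
- r.grab_frame(name): name is "side" or "top" or "wrist"; returns (picture, depth): 480x640x3 uint8, red, green, blue; 480x640 float32, mm along the optical axis (not along the pixel's ray), 0 where there is no reading.
- r.camera_params(name): a dict with "intrinsics" (3x3 intrinsics, pixels), "origin" and "attitude" of the camera in the world. Camera axes: x right, y up, looking along -z (the intrinsics and any distortion apply to the point x, -y, -z); pixel columns grow to the right and rows downward; lengths in mm; the calibration is good to about 2 mm. The wrist camera is an equidistant fisheye: a pixel r from the principal point sees the ray r / f radians off the axis. A picture is of the moment at which its call begins: read the wrist's pose just before it. camera_params takes no time and is no camera call; for the wrist camera it gives the pose at the moment of the call.
- r.sign_off(): hands the job in; it is judged then, once.
The state is a dict: "time_s": time; "joint_positions": joint angles; "qd": joint speeds; "joint_torque": joint torques, N m; "eef_pos": TCP position; "tcp_rot": TCP orientation; "contact_force": force on the tool from outside, world axes, zero at the start; "torque": the same for the moment, N m; "grip_width": opening from 0.0 (shut) to 1.0 (fully open); "grasp_force": force on a finger pad.
Only numpy, scipy, OpenCV 4.12 (cv2) and the standard library are available. Lean on these libraries where they do the work, as an engineer would, in place of code of your own. Each camera call takes 0.05 s, during which the arm holds its last target. There are 200 camera calls.

## Task

The clamp knob on the holder of the wide white bag roll has seized, so the roll cannot be changed. Grip the knob firmly, break it loose with a short firm twist anticlockwise (seen from above), keep turning it to its stop and let go. Leave the knob on the holder of the small brown tape roll alone.

Things in the scene. Friction and masses are not known exactly. Their poses are not given: they have to be found in the camera images.
- bag_knob_grip (a point): Grip point of the seized knob, a black plastic T-bar 56 mm long, 14 mm thick, 26 mm high, on a 22 mm round neck 14 mm high, on a bare aluminium block 50 mm square whose top is 74 mm above the table. The point is on the knob's axis, half-way up the T-bar, 101 mm above the table. z up (axis of turning), x along the bar, y across its 14 mm (grip across y from above); turns with the knob.
- bag_knob (a joint): Angle of the seized knob, rad: 0 at the start (T-bar in line with the spindle, x pointing to the roll), growing anticlockwise seen from above to a hard stop at 1.25 rad (72 degrees). Breaking it loose takes about 0.35 N m at first, falling steadily to 0.1 N m at 0.35 rad; let go early, it springs back. Beyond, it turns freely at about 0.1 N m and stays where it is left. A grip of 50 N or more holds it well.
- bag_holder: Fixed roll holder, left or right of the other, turned up to 17 degrees. Origin on the table under the knob's axis, z up, x along its level steel spindle, away from the robot. Grey foot 90 mm wide, x -28 to 228 mm. The knob's block stands at the robot's end; the spindle carries a wide white bag roll 126 mm long (x 74 to 200 mm), 88 mm across, top 98 mm above the table.
- tape_knob (a joint): Angle of the other knob, rad, 0 at the start and to stay there. The knob, block, foot and spindle are like the first; its roll is narrow brown paper tape, 48 mm long, 60 mm across, top 84 mm above the table. The knobs stand at least 0.3 m apart, one left and one right of the middle of the table.

How it is judged (in metres and radians):
On the way:
1. the seized knob has been broken loose (turned at least 0.4 rad anticlockwise) (value of joint bag_knob above 0.4 rad).
At the end, for the whole second after the job is handed in: The bag roll's knob is turned anticlockwise to within 0.3 rad of its stop at 1.25 rad (beyond 0.95 rad) and stays there, let go; the tape roll's knob is still within 0.15 rad of its start (value of joint bag_knob above 0.95 rad and value of joint tape_knob below 0.15 rad); the robot touches nothing.
It fails at once if the knob of the tape roll is turned by more than 0.15 rad (value of joint tape_knob above 0.15 rad).
It also fails if it takes over 29 s, if anything falls off the work surface, if the arm or the gripper's body presses on something with over 40 N, if the wrist force passes 120 N, or if a joint passes its speed limit or range.

## Working session

There is one attempt and no reset: what is moved stays moved. The work goes in short steps, Python scripts to look and compute and a tool call to move; the robot and the scene stay as the last step left them, time stands still between calls to the robot, and variables do not carry over. Pictures are saved under pics/ and viewed, at most 10 in all, crops included, and the job is handed in when it is done.

Besides the shell and the picture viewer there is one more tool, called by a JSON object that holds its "name" and its "arguments", one argument or row to a line. apply_moves: Moves the arm, as the interface text tells. Its arguments: {"type":"object","properties":{"increments":{"type":"array","items":{"type":"array","items":{"type":"array","items":{"type":"number"}}}},"claw":{"type":"number"}},"required":["increments"]}

```bash
mkdir -p pics
python3 - <<'E'
from workcell import r
import cv2,numpy as np
o=r.get_obs();print({k:np.round(v,3).tolist() for k,v in o.items()})
for n in("top","side"):
    p,d=r.grab_frame(n);cv2.imwrite(f"pics/{n}0.png",p[:,:,::-1]);np.savez(f"{n}0.npz",p=p,d=d)
    print(n,r.camera_params(n))
E
```

```text
{'time_s': 0.0, 'joint_positions': [-72.243, 15.17, 91.978, 0.001, 72.978, -2.113], 'qd': [-0.023, -0.04, 0.021, 0.006, 0.029, -0.033], 'joint_torque': [0.003, -50.211, -35.687, 0.073, 0.029, -0.0], 'eef_pos': [229.225, -634.118, 221.907], 'tcp_rot': [-179.874, -0.006, 19.87], 'contact_force': [0.577, -0.723, 0.003], 'torque': [-0.008, -0.019, -0.015], 'grasp_force': 0.0, 'grip_width': 1.001}
top {'intrinsics': array([[496.60173172,   0.        , 317.35902078],
       [  0.        , 496.60173172, 239.60149418],
       [  0.        ,   0.        ,   1.        ]]), 'origin': array([ 337.08713581,   -3.75539195, 1165.7242566 ]), 'attitude': array([ 11.35820627,   1.02001532, -89.84624226])}
side {'intrinsics': array([[472.9442197 ,   0.        , 316.85481168],
       [  0.        , 472.9442197 , 241.88702636],
       [  0.        ,   0.        ,   1.        ]]), 'origin': array([348.6430175 , 754.08128131, 802.32400641]), 'attitude': array([  47.81649387,   -1.13653486, -165.54706502])}
```

View pics/top0.png

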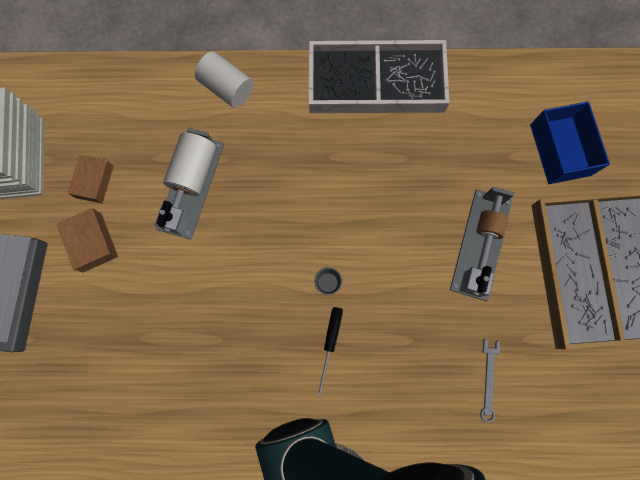

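The bag holder is on the left, with its black knob near (166,214) and the white roll at (190,162). The tape holder is on the right, with its knob near (485,279). Next I'll measure the bag knob.

```bash
cat > h.py <<'E'
import numpy as np,cv2
from scipy.spatial.transform import Rotation as R
def rays(c,uv,fish=False):
    K=c["intrinsics"];uv=np.atleast_2d(uv).astype(float)
    x=(uv-K[:2,2])/K[0,0]
    if fish:
        t=np.linalg.norm(x,axis=1,keepdims=True);x=np.hstack([x/np.maximum(t,1e-9)*np.sin(t),np.cos(t)])
    else: x=np.hstack([x,np.ones((len(x),1))])
    return R.from_euler("xyz",c["attitude"],degrees=True).apply(x*[1,-1,-1])
def onplane(c,uv,z,fish=False):
    d=rays(c,uv,fish);return c["origin"]+d*((z-c["origin"][2])/d[:,2])[:,None]
def frompix(c,uv,depth):
    return c["origin"]+rays(c,uv)*depth[:,None]
E
python3 - <<'E'
from workcell import r
from h import *
f=np.load("top0.npz");p,d=f["p"],f["d"];c=r.camera_params("top")
for n,(x0,y0,x1,y1) in dict(bag=(150,190,195,235),tape=(465,255,510,300)).items():
    v,u=np.nonzero(p[y0:y1,x0:x1].max(2)<45);u+=x0;v+=y0
    uv=np.c_[u,v];P=frompix(c,uv,d[v,u]);k=(P[:,2]>95)
    print(n,len(u),k.sum(),np.histogram(P[:,2],bins=[0,60,80,95,105,110,115,120,130])[0])
    Q=onplane(c,uv[k],114)[:,:2]
    print(cv2.minAreaRect(Q.astype(np.float32)),Q.mean(0))
# white roll top ridge direction
v,u=np.nonzero((p[120:205,160:220].min(2)>120));u+=160;v+=120
P=frompix(c,np.c_[u,v],d[v,u]);k=(P[:,2]>85);P=P[k];print(cv2.minAreaRect(P[:,:2].astype(np.float32)),P[:,2].max(),k.sum())
for n,b in(("top",(130,110,250,250)),):
    q=p[110:250,130:250,::-1];cv2.imwrite("pics/crop1.png",cv2.resize(q,None,fx=4,fy=4,interpolation=2))
E
```

```text
bag 243 197 [  4   8  34  45  37 103  12   0]
((608.1400146484375, 352.87017822265625), (20.49519157409668, 56.736854553222656), 74.20940399169922) [607.63567541 352.93818005]
tape 290 185 [ 48  24  33  37  24 107  17   0]
((464.11981201171875, -337.3088073730469), (17.109182357788086, 58.110992431640625), 72.66375732421875) [ 463.92613668 -337.04580016]
((547.6458740234375, 196.400634765625), (568.2266235351562, 121.27737426757812), 31.50115966796875) 1165.724256600681 1182
```

View pics/crop1.png

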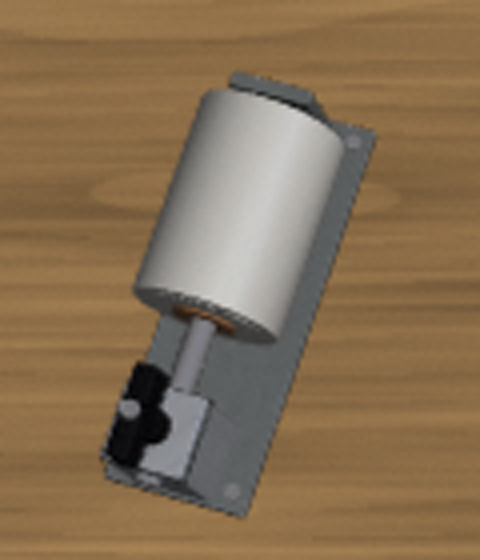

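The crop shows the T-bar in line with the spindle, with a yaw of about -15.8° and a centre near (609,355). The neck is visible to its right. I'll move above it.

{"name": "apply_moves", "arguments": {
  "increments": [
    [[1.6,4.3,0,-1.5],[3.2,8.6,0,-3],[4.8,12.9,0,-4.5],[6.4,17.2,0,-6],[8,21.5,0,-7.5],[9.6,25.8,0,-9],[11.2,30.1,0,-10.5],[12.8,34.4,0,-12]]
  ],
  "claw": 0
}}

```text
time_s: 0.9
eef_pos: [357.4, -288.8, 222.8]
tcp_rot: [-180.0, 0.0, 7.8]
contact_force: [0.6, -0.3, 0.5]
grip_width: 0.999
grasp_force: 0.0
```

{"name": "apply_moves", "arguments": {
  "increments": [
    [[1.6,4.3,0,-1.5],[3.2,8.6,0,-3],[4.8,12.9,0,-4.5],[6.4,17.2,0,-6],[8,21.5,0,-7.5],[9.6,25.8,0,-9],[11.2,30.1,0,-10.5],[12.8,34.4,0,-12]]
  ]
}}

```text
time_s: 1.7
eef_pos: [485.4, 55.2, 223.0]
tcp_rot: [180.0, 0.0, -4.2]
contact_force: [-0.6, 0.1, -0.1]
grip_width: 1.0
grasp_force: 0.0
```

{"name": "apply_moves", "arguments": {
  "increments": [
    [[1.6,4.3,0,-1.5],[3.2,8.6,0,-3],[4.8,12.9,0,-4.5],[6.4,17.2,0,-6],[8,21.5,0,-7.5],[9.6,25.8,0,-9],[11.2,28.5,0,-10.5],[12.4,30.2,0,-11.7]]
  ]
}}

```text
time_s: 2.5
eef_pos: [609.5, 357.7, 222.0]
tcp_rot: [180.0, 0.1, -15.8]
contact_force: [-0.0, 1.0, 0.4]
grip_width: 1.001
grasp_force: 0.0
```

Run:
```python
from workcell import r
import cv2,numpy as np
for i in range(2):
    o=r.get_obs();c=r.camera_params("wrist");p,d=r.grab_frame("wrist")
print(o["time_s"],o["eef_pos"],o["tcp_rot"],o["joint_positions"],c)
cv2.imwrite("pics/w1.png",p[:,:,::-1]);np.savez("w1.npz",p=p,d=d,**c)
```

```text
2.55 [610.78318402 359.39057262 221.7753315 ] [-1.79910981e+02  8.28314582e-03 -1.57948367e+01] [2.84244417e+01 1.87392079e+01 8.74398231e+01 7.24645021e-02
 7.37648349e+01 1.34199059e+02] {'intrinsics': array([[371.64829954,   0.        , 321.89363284],
       [  0.        , 371.64829954, 242.01319969],
       [  0.        ,   0.        ,   1.        ]]), 'origin': array([688.96344492, 338.30143632, 382.17690422]), 'attitude': array([-1.81519541e+01,  1.04999831e-01, -1.05861401e+02])}
```

View pics/w1.png

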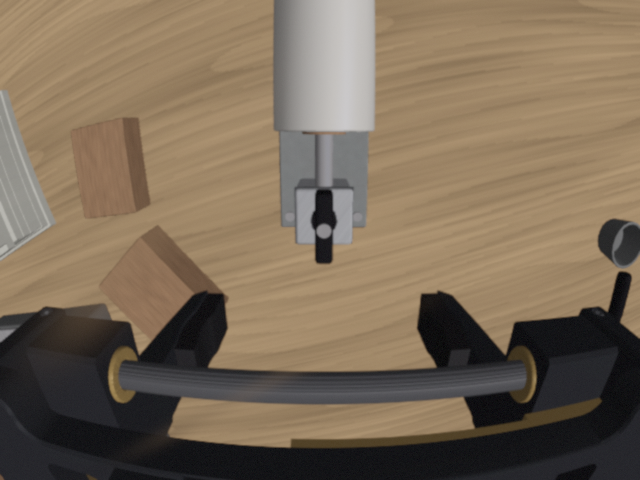

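The wrist view shows the knob bar vertical at column ~324, rows 190–262, well aligned with the gripper and midway between the fingers. I'll cast its pixels onto the bar's top plane.

Run:
```python
from h import *
f=np.load("w1.npz");p=f["p"];c={k:f[k] for k in("intrinsics","origin","attitude")}
m=(p.max(2)<60)[180:275,300:350].astype(np.uint8)
v,u=np.nonzero(m);u+=300;v+=180
cut=[(y,u[v==y].min(),u[v==y].max()) for y in np.unique(v)];print(cut[::5],cut[-1])
sel=np.r_[[y for y in range(192,204)],[y for y in range(242,262)]]
mid=np.array([[(u[v==y].min()+u[v==y].max())/2,y] for y in sel])
P=onplane(c,mid,114,True)
vx,vy,x,y=cv2.fitLine(P[:,:2].astype(np.float32),cv2.DIST_L2,0,.01,.01).ravel();print("yaw",np.degrees(np.arctan2(vy,vx)))
n=onplane(c,[[324,231]],114,True);print("cap",n,"line pt",x,y)
print("ends",onplane(c,[[mid[0,0],v.min()-.5],[mid[-1,0],v.max()+.5]],114,True))
```

```text
[(np.int64(189), np.int64(319), np.int64(327)), (np.int64(194), np.int64(316), np.int64(331)), (np.int64(199), np.int64(316), np.int64(331)), (np.int64(204), np.int64(316), np.int64(331)), (np.int64(209), np.int64(316), np.int64(331)), (np.int64(214), np.int64(313), np.int64(333)), (np.int64(219), np.int64(312), np.int64(335)), (np.int64(224), np.int64(313), np.int64(335)), (np.int64(229), np.int64(315), np.int64(332)), (np.int64(238), np.int64(316), np.int64(331)), (np.int64(243), np.int64(316), np.int64(331)), (np.int64(248), np.int64(316), np.int64(331)), (np.int64(253), np.int64(316), np.int64(331)), (np.int64(258), np.int64(316), np.int64(331))] (np.int64(262), np.int64(318), np.int64(329))
yaw -15.873778
cap [[612.47718632 358.89700797 114.        ]] line pt 611.9815 359.4266
ends [[643.64672331 350.08970403 114.        ]
 [588.12801772 366.16984546 114.        ]]
```

{"name": "apply_moves", "arguments": {
  "increments": [
    [[0,0,-2,0],[0,0,-4.5,0],[0,0,-7,0],[0,0,-7,0],[0,0,-7,0]]
  ]
}}

```text
time_s: 3.1
eef_pos: [608.6, 354.2, 152.7]
tcp_rot: [179.9, 0.1, -15.8]
contact_force: [0.3, -0.0, 0.3]
grip_width: 0.999
grasp_force: 0.0
```

Run:
```python
from workcell import r
from h import *
E=[]
for i in range(3):
    o=r.get_obs();E.append(np.r_[o["eef_pos"],o["tcp_rot"]]);c=r.camera_params("wrist");p,d=r.grab_frame("wrist")
print(o["time_s"],np.round(E,2),c["origin"],c["attitude"])
cv2.imwrite("pics/w2.png",p[:,:,::-1]);np.savez("w2.npz",p=p,d=d,**c)
```

```text
3.2 [[ 6.0864e+02  3.5415e+02  1.5271e+02  1.7991e+02  9.0000e-02 -1.5850e+01]
 [ 6.0964e+02  3.5481e+02  1.5422e+02 -1.7997e+02 -3.0000e-02 -1.5850e+01]
 [ 6.1024e+02  3.5518e+02  1.5512e+02 -1.7991e+02 -1.0000e-01 -1.5840e+01]] [688.08796074 334.14164945 315.65926724] [ -18.04391929    0.1081329  -105.90753777]
```

View pics/w2.png

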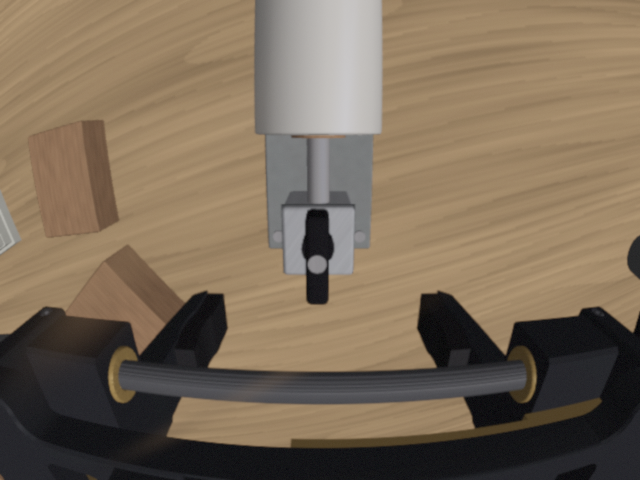

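The bar is now at column ~317, with its near end at row 303 and the cap at (317,264). I'll compute the correction.

Run:
```python
from h import *
f=np.load("w2.npz");p=f["p"];c={k:f[k] for k in("intrinsics","origin","attitude")}
m=(p.max(2)<60)[205:315,295:345]
v,u=np.nonzero(m);u+=295;v+=205
sel=np.r_[range(275,298)]
mid=np.array([[(u[v==y].min()+u[v==y].max())/2,y] for y in sel]);print(v.max(),mid[::8])
P=onplane(c,mid,114,True)
e=onplane(c,[[mid[-1,0],v.max()+.5]],114,True)[0]
t=np.radians(-15.85);print("end",e,"ctr",e[:2]+28*np.array([np.cos(t),np.sin(t)]))
print("cap",onplane(c,[[317,264]],114,True),onplane(c,[[317,264]],117,True))
l=P.mean(0);g=np.array([-np.sin(t),np.cos(t)]);print("lateral tcp->bar along left normal", (l[:2]-[609.8,355]) @ g)
```

```text
303 [[317. 275.]
 [317. 283.]
 [317. 291.]]
end [587.94728965 366.17698221 114.        ] ctr [614.88273015 358.52962677]
cap [[612.83678564 358.94868411 114.        ]] [[613.95626568 358.5796403  117.        ]]
lateral tcp->bar along left normal 4.710596585407438
```

{"name": "apply_moves", "arguments": {
  "increments": [
    [[0.48,0.34,0,0],[0.48,0.34,-1.5,0],[0.48,0.34,-3,0],[0.48,0.34,-4.3,0],[0.48,0.34,-5.2,0],[0.48,0.34,-5.2,0],[0.48,0.34,-5.2,0]]
  ]
}}

```text
time_s: 3.95
eef_pos: [613.9, 358.4, 100.5]
tcp_rot: [180.0, 0.0, -15.8]
contact_force: [-0.0, 0.6, -0.0]
grip_width: 0.999
grasp_force: 0.0
```

{"name": "apply_moves", "arguments": {
  "increments": [
    [[0,0,0,0],[0,0,0,0],[0,0,0,0],[0,0,0,0],[0,0,0,0],[0,0,0,0],[0,0,0,0],[0,0,0,0]]
  ],
  "claw": 255
}}

```text
time_s: 4.75
eef_pos: [614.2, 358.6, 101.2]
tcp_rot: [180.0, 0.0, -15.8]
contact_force: [-0.0, -0.1, 1.2]
grip_width: 0.303
grasp_force: 0.0
```

{"name": "apply_moves", "arguments": {
  "increments": [
    [[0,0,0,0],[0,0,0,0],[0,0,0,0],[0,0,0,0],[0,0,0,0],[0,0,0,0],[0,0,0,0],[0,0,0,0]]
  ]
}}

```text
time_s: 5.55
eef_pos: [614.2, 358.6, 101.2]
tcp_rot: [-180.0, -0.0, -15.8]
contact_force: [-0.7, -0.2, 0.4]
grip_width: 0.006
grasp_force: 0.0
```

Run:
```python
from workcell import r
from h import *
p,d=r.grab_frame("side");q,_=r.grab_frame("wrist")
c=r.camera_params("side")
x=R.from_euler("xyz",c["attitude"],degrees=True).inv().apply(np.array([614,358,101])-c["origin"])
K=c["intrinsics"];u=int(K[0,2]+K[0,0]*x[0]/-x[2]);v=int(K[1,2]-K[0,0]*x[1]/-x[2]);print(u,v)
a=p[max(0,v-75):v+75,max(0,u-75):u+75]
a=cv2.resize(a,(400,400)) ;b=cv2.resize(q[180:380,220:420],(400,400))
cv2.imwrite("pics/c3.png",np.hstack([a,b])[:,:,::-1])
```

```text
215 368
```

View pics/c3.png

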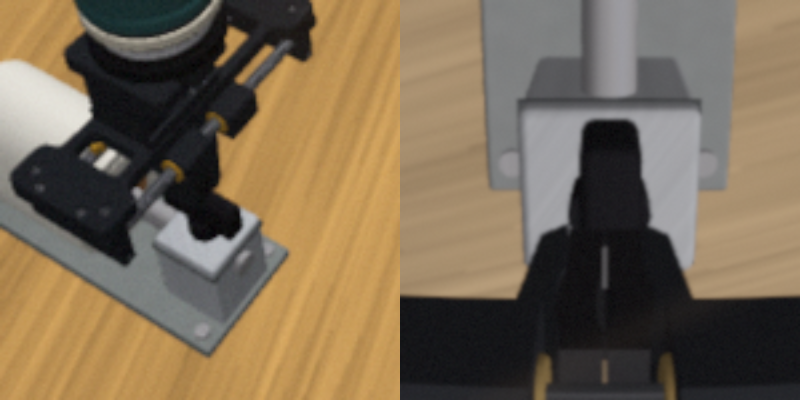

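The side view (left half) shows the fingers apparently shut above the bar instead of around it. The wrist view agrees, with fingers only about 36 mm wide in total. I'll check the tip height.

Run:
```python
from workcell import r
from h import *
print(r.tcp_to_tips); o=r.get_obs();print({k:np.round(v,2).tolist() for k,v in o.items()})
p,d=r.grab_frame("side");c=r.camera_params("side")
v,u=np.mgrid[325:395,185:245];v=v.ravel();u=u.ravel()
P=frompix(c,np.c_[u,v],d[v,u]);k=(p[v,u].max(1)<60)&(d[v,u]>0)
P=P[k]
t=np.radians(-15.85);a=(P[:,:2]-[614.2,358.6])@np.array([[np.cos(t),-np.sin(t)],[np.sin(t),np.cos(t)]])
for z0 in range(70,170,6):
    s=(P[:,2]>=z0)&(P[:,2]<z0+6)&(np.abs(a).max(1)<60)
    if s.sum():print(z0,s.sum(),a[s].min(0).round(),a[s].max(0).round())
```

```text
19.0
{'time_s': 5.65, 'joint_positions': [28.27, 24.09, 93.36, -0.0, 62.55, 134.1], 'qd': [-0.07, 0.05, -0.01, 0.03, 0.04, -0.1], 'joint_torque': [-0.0, -55.87, -33.22, -0.04, -0.07, 0.0], 'eef_pos': [614.21, 358.59, 101.23], 'tcp_rot': [-180.0, -0.0, -15.83], 'contact_force': [0.63, -0.46, -1.03], 'torque': [0.03, -0.04, 0.02], 'grasp_force': 0.0, 'grip_width': 0.0}
70 3 [-20.  -8.] [-7.  6.]
76 14 [-11.   1.] [-2. 12.]
82 14 [-9.  4.] [ 2. 12.]
88 29 [-27.   2.] [ 4. 11.]
94 56 [-28.  -4.] [24.  9.]
100 46 [-28.  -3.] [24.  9.]
106 34 [-29.  -4.] [22.  9.]
112 95 [-29.  -5.] [-6.  8.]
118 21 [-10.  -9.] [-1. 15.]
124 43 [-9. -9.] [11. 17.]
130 40 [-10. -12.] [ 8. 18.]
136 41 [ -9. -13.] [ 6. 18.]
142 12 [-10. -13.] [ 1. 18.]
148 9 [-10. -12.] [-0. 19.]
154 4 [ -9. -13.] [-3. 19.]
160 3 [ -9. -14.] [ -9. -13.]
166 1 [ -9. -11.] [ -9. -11.]
```

The tips really are at z ≈ 118, about 36 mm higher than the reported pose implies. I'll open, go down in two stages and check with the cameras.

{"name": "apply_moves", "arguments": {
  "increments": [
    [[0,0,0,0],[0,0,0,0],[0,0,0,0],[0,0,0,0],[0,0,0,0],[0,0,0,0],[0,0,0,0],[0,0,0,0]]
  ],
  "claw": 0
}}

```text
time_s: 6.5
eef_pos: [614.2, 358.6, 101.2]
tcp_rot: [-180.0, 0.0, -15.8]
contact_force: [-0.4, -0.0, -0.8]
grip_width: 0.706
grasp_force: 0.0
```

{"name": "apply_moves", "arguments": {
  "increments": [
    [[0,0,-0.7,0],[0,0,-1.4,0],[0,0,-2.1,0],[0,0,-2.1,0],[0,0,-2.1,0]]
  ]
}}

```text
time_s: 7.0
eef_pos: [613.8, 358.4, 79.4]
tcp_rot: [180.0, 0.1, -15.8]
contact_force: [-0.0, -0.2, 0.1]
grip_width: 1.001
grasp_force: 0.0
```

Run:
```python
from workcell import r
from h import *
o=r.get_obs();print(o["time_s"],o["eef_pos"],o["contact_force"],o["grip_width"])
p,d=r.grab_frame("side");c=r.camera_params("side")
v,u=np.mgrid[300:420,130:300];v=v.ravel();u=u.ravel()
P=frompix(c,np.c_[u,v],d[v,u]);k=(p[v,u].max(1)<60)&(d[v,u]>0);P=P[k]
t=np.radians(-15.85);a=(P[:,:2]-[614.2,358.6])@np.array([[np.cos(t),-np.sin(t)],[np.sin(t),np.cos(t)]])
for z0 in range(70,150,4):
    s=(P[:,2]>=z0)&(P[:,2]<z0+4)&(np.abs(a[:,1])<75)&(np.abs(a[:,1])>30)&(abs(a[:,0])<20)
    if s.sum():print(z0,s.sum(),a[s].min(0).round(),a[s].max(0).round())
a=cv2.resize(p[293:443,140:290],(560,560));cv2.imwrite("pics/c4.png",a[:,:,::-1])
```

```text
7.0 [613.83584113 358.35075284  79.40833634] [-0.04669228 -0.21620261  0.0524816 ] 1.0014618279184853
94 8 [ -9. -52.] [10. 54.]
98 23 [ -9. -55.] [ 7. 56.]
102 27 [ -9. -53.] [ 8. 60.]
106 32 [-10. -56.] [ 7. 60.]
110 28 [ -9. -53.] [ 8. 61.]
114 30 [-10. -55.] [ 6. 61.]
118 20 [-10. -55.] [ 2. 62.]
122 14 [ -9. -55.] [  0. -42.]
126 13 [ -9. -58.] [ -1. -43.]
130 14 [ -9. -57.] [  7. -43.]
134 12 [ -9. -59.] [ 10. -42.]
138 23 [ -9. -58.] [  9. -42.]
142 7 [ -9. -54.] [  5. -44.]
146 4 [ -2. -51.] [  3. -49.]
```

View pics/c4.png

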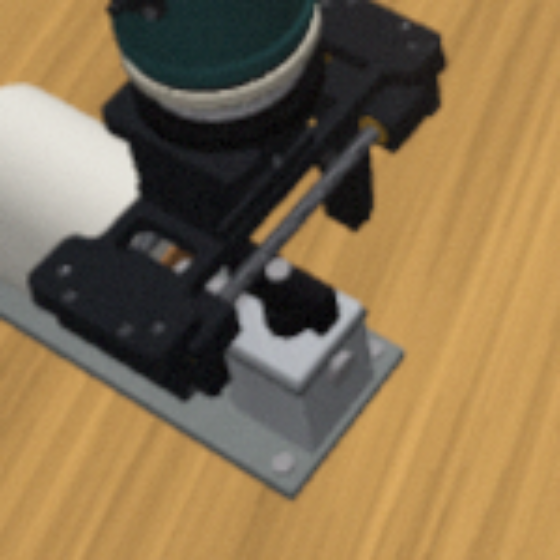

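The tips are at z ≈ 95, either side of the bar, so I'll go down 11 mm more and close.

{"name": "apply_moves", "arguments": {
  "increments": [
    [[0,0,-0.6,0],[0,0,-1.1,0],[0,0,-1.1,0]]
  ]
}}

```text
time_s: 7.35
eef_pos: [613.5, 358.2, 68.0]
tcp_rot: [179.9, 0.1, -15.8]
contact_force: [-0.4, -0.3, -0.1]
grip_width: 1.002
grasp_force: 0.0
```

{"name": "apply_moves", "arguments": {
  "increments": [
    [[0,0,0,0],[0,0,0,0],[0,0,0,0],[0,0,0,0],[0,0,0,0],[0,0,0,0],[0,0,0,0],[0,0,0,0]]
  ],
  "claw": 255
}}

```text
time_s: 8.15
eef_pos: [614.2, 358.6, 69.2]
tcp_rot: [-180.0, 0.0, -15.8]
contact_force: [0.1, -0.8, -0.1]
grip_width: 0.297
grasp_force: 0.0
```

{"name": "apply_moves", "arguments": {
  "increments": [
    [[0,0,0,0],[0,0,0,0],[0,0,0,0],[0,0,0,0]]
  ]
}}

```text
time_s: 8.55
eef_pos: [613.9, 357.5, 69.1]
tcp_rot: [179.9, 0.0, -15.8]
contact_force: [-1.6, -5.0, 2.4]
grip_width: 0.228
grasp_force: 30.0
```

The grip width of 20 mm suggests the fingers are on the 22 mm neck. I'll open part-way, rise 7 mm, shift slightly right to relieve the side force and close again.

{"name": "apply_moves", "arguments": {
  "increments": [
    [[0,0,0,0],[0,0,0,0],[0,0,0,0],[-0.04,-0.14,0.4,0],[-0.04,-0.14,0.8,0],[-0.04,-0.14,0.8,0]]
  ],
  "claw": 170
}}

```text
time_s: 9.15
eef_pos: [614.5, 357.7, 78.4]
tcp_rot: [-179.9, -0.1, -15.8]
contact_force: [-0.1, 0.6, 0.1]
grip_width: 0.335
grasp_force: 0.0
```

{"name": "apply_moves", "arguments": {
  "increments": [
    [[0,0,0,0],[0,0,0,0],[0,0,0,0],[0,0,0,0],[0,0,0,0],[0,0,0,0],[0,0,0,0]]
  ],
  "claw": 255
}}

```text
time_s: 9.85
eef_pos: [613.9, 357.4, 77.3]
tcp_rot: [-180.0, -0.0, -15.8]
contact_force: [0.8, 0.9, 0.5]
grip_width: 0.155
grasp_force: 30.0
```

Width 13.6 mm: it's on the bar. Twisting to break it loose.

{"name": "apply_moves", "arguments": {
  "increments": [
    [[0,0,0,6],[0,0,0,12],[0,0,0,18],[0,0,0,24],[0,0,0,30],[0,0,0,30]]
  ]
}}

```text
time_s: 10.45
eef_pos: [613.9, 358.1, 77.2]
tcp_rot: [-179.9, -0.0, 14.2]
contact_force: [0.5, 5.0, 0.1]
grip_width: 0.153
grasp_force: 30.0
```

Run:
```python
from workcell import r
from h import *
o=r.get_obs();print({k:np.round(v,2).tolist() for k,v in o.items()})
p,_=r.grab_frame("wrist");cv2.imwrite("pics/w5.png",cv2.resize(p[180:380,220:420],(500,500))[:,:,::-1])
```

```text
{'time_s': 10.45, 'joint_positions': [28.22, 25.29, 94.41, 0.07, 60.24, 103.99], 'qd': [0.07, 0.01, -0.04, -0.27, 0.05, 4.91], 'joint_torque': [-2.96, -56.76, -31.5, -0.94, 0.69, -0.61], 'eef_pos': [613.87, 358.14, 77.2], 'tcp_rot': [-179.93, -0.04, 14.2], 'contact_force': [0.51, 5.0, 0.1], 'torque': [0.49, -0.07, 0.14], 'grasp_force': 30.0, 'grip_width': 0.15}
```

View pics/w5.png

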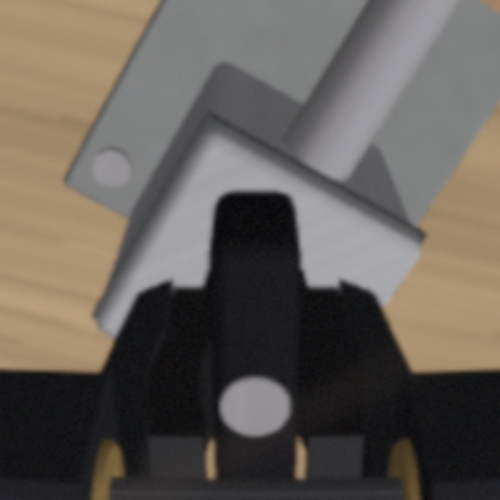

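The bar has followed the gripper: it is still aligned with the fingers at 30° while the block appears rotated, and the cap is at (255,405). Continuing to about 68°.

{"name": "apply_moves", "arguments": {
  "increments": [
    [[0,0,0,6],[0,0,0,12],[0,0,0,18],[0,0,0,24],[0,0,0,30],[0,0,0,35],[0,0,0,39],[0,0,0,39]]
  ]
}}

```text
time_s: 11.3
eef_pos: [613.4, 358.9, 77.2]
tcp_rot: [-179.9, -0.1, 53.1]
contact_force: [-0.5, 6.2, -2.6]
grip_width: 0.159
grasp_force: 30.0
```

{"name": "apply_moves", "arguments": {
  "increments": [
    [[0,0,0,0],[0,0,0,0],[0,0,0,0],[0,0,0,0]]
  ],
  "claw": 150
}}

```text
time_s: 11.7
eef_pos: [613.9, 356.6, 77.1]
tcp_rot: [180.0, 0.0, 53.1]
contact_force: [-0.6, 0.1, -0.4]
grip_width: 0.416
grasp_force: 0.0
```

{"name": "apply_moves", "arguments": {
  "increments": [
    [[0,0,1,0],[0,0,2.5,0],[0,0,5,0],[0,0,8,0],[0,0,11,0],[0,0,12,0],[0,0,12,0]]
  ]
}}

```text
time_s: 12.4
eef_pos: [615.5, 358.1, 201.1]
tcp_rot: [179.8, -0.3, 53.2]
contact_force: [-0.5, -0.1, -0.4]
grip_width: 0.411
grasp_force: 0.0
```

Run:
```python
from workcell import r
from h import *
o=r.get_obs();print({k:np.round(v,2).tolist() for k,v in o.items()})
c=r.camera_params("wrist");p,_=r.grab_frame("wrist");cv2.imwrite("pics/w6.png",p[:,:,::-1])
m=(p.max(2)<60)[150:330,240:400].astype(np.uint8);v,u=np.nonzero(m);print(u.min()+240,u.max()+240,v.min()+150,v.max()+150)
np.savez("w6.npz",p=p,**c)
```

```text
{'time_s': 12.4, 'joint_positions': [28.19, 19.59, 88.51, -0.0, 71.54, 65.02], 'qd': [-0.04, 2.07, 3.26, 0.06, -0.87, 0.01], 'joint_torque': [0.01, -54.6, -35.83, 0.04, 0.09, 0.0], 'eef_pos': [615.5, 358.06, 201.15], 'tcp_rot': [179.85, -0.33, 53.17], 'contact_force': [-0.47, -0.1, -0.43], 'torque': [-0.04, -0.03, 0.05], 'grasp_force': 0.0, 'grip_width': 0.41}
240 399 200 329
```

View pics/w6.png

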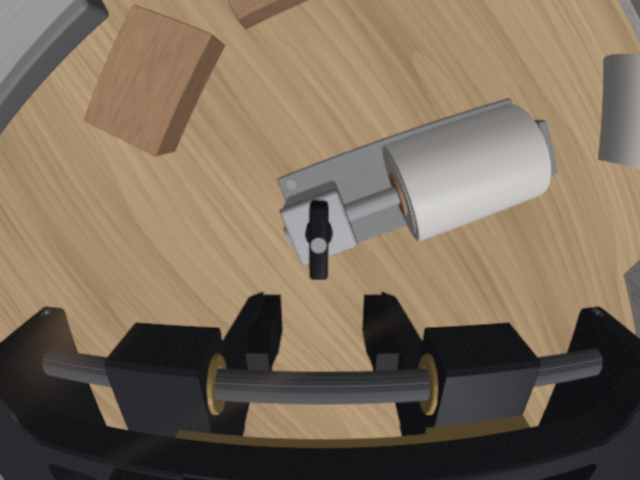

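The bar (column ~318, rows 200–278) is still vertical in the gripper's turned view, so it stayed at about 69° (1.2 rad). It is released, and the gripper is clear above it. Handing in.

```bash
python3 -c "
from workcell import r
print(r.sign_off())"
```

```text
the job is handed in; nothing more can be done
None
```

The bag roll's knob broke loose, turned to about 69° (1.2 rad, stop at 72°) and stayed there after release; the tape knob was never approached, and I handed in at about 12.4 s, though sign-off returned no verdict.

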